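# Stack cast wax bars, alternately inverted and crosswise

### The job

Finish the bottom layer of wax bars in the stock tray: tip the bar that stands on end over into the gap between the two lying bars so that it lies along them on its narrow face, then slide the layer shut against the tray's batten until the flanks of all three bars touch and their ends are about level. Then lay the loose full-length bar from the bench on top, wide face down, crosswise over the middle of the three. Leave the short offcut and the other things on the bench as they are.

Things in the scene. Friction and masses are not known exactly. Their poses are not given: they have to be found in the camera images.
- tray: dark wooden stock tray, fixed. Floor 250 (x) by 262 mm (y), upper side 12 mm above the bench, edges at x = +-125 and y = -150 mm. An upright batten runs along its +y side: inner face at y = +85 mm, top 44 mm above the bench; other sides open. Origin on the bench top, x along the lying bars, z up. In the closed layer the bars' centres lie at y = +60, +18 and -24 mm
- bar_a: cream wax bar 140 mm long, 34 mm high, trapezoid section (wide face 50 mm, narrow face 34 mm), square ends, about 180 g. Lies wide face down on the tray along its x, up to 6 mm from the batten. Origin at its centre, x along its length, z from its wide face towards its narrow face.
- bar_b: same kind of bar, standing on end on the tray near its -x edge, at the end of the lane between bar_a and bar_c, narrow face towards tray +x. Pushed +x near its top it topples onto that face into the lane; its centre ends about 90 mm further along +x. Origin at its centre, x along its length, z from its wide face towards its narrow face.
- bar_c: same kind of bar, lying wide face down on the tray along its x, on the open (-y) side of the lane, 60 to 80 mm short of its closed place. Origin at its centre, x along its length, z from its wide face towards its narrow face.
- bar_d: same kind of bar, the only full-length one lying on the bench outside the tray, wide face down. Origin at its centre, x along its length, z from its wide face towards its narrow face.
- offcut: a short 65 mm piece of the same wax bar (same section), lying wide face down; not to be used. Origin at its centre, x along it, z up
- cake: round cast wax cake, 80 mm across at the top, 30 mm high; leave alone. Origin under its centre
- cup: white plastic cup, 84 mm across, 85 mm high; leave alone. Origin under its centre
- hake: flat wide dye brush with wooden handle, about 180 mm long, lying flat, 14 mm high; leave alone. Origin under the root of its bristles, handle to -x
- scraper: scraper with round wooden handle, 180 mm long, lying flat, 24 mm high; leave alone. Origin under the blade's root, handle to -x
- jar: glass jar, 68 mm across, 85 mm high; leave alone. Origin under its centre
Mind the look-alikes: they are no part of the job. Leave any blue or purple look-alike of the bar_c alone.

How it is judged:
On the way, in this order (a step that is already met when the one before it is completed fails the run):
1. the standing bar has been tipped over and lies on its narrow face on the tray (angle between bar_b's own z axis and vertical above 3.08 rad and z of bar_b in the frame of tray between 0.026 and 0.032 m), for 0.2 s.
2. the bottom layer is closed: the three bars lie flank to flank against the batten (angle between each of bar_a, bar_c's own z axis and vertical below 0.06 rad and angle between bar_b's own z axis and vertical above 3.08 rad and y of bar_a in the frame of tray between 0.054 and 0.066 m and y of bar_b in the frame of tray between 0.012 and 0.024 m and y of bar_c in the frame of tray between -0.03 and -0.018 m and y of bar_b in the frame of bar_a between -0.046 and -0.038 m and y of bar_c in the frame of bar_a between -0.09 and -0.078 m and z of bar_a in the frame of tray between 0.0265 and 0.0315 m and angle between the x axis of each of bar_a, bar_b, bar_c and the x axis of tray, either way round below 0.06 rad and z of bar_b in the frame of tray between 0.0265 and 0.0315 m and z of bar_c in the frame of tray between 0.0265 and 0.0315 m and x of bar_b in the frame of bar_a between -0.02 and 0.02 m and x of bar_c in the frame of bar_a between -0.02 and 0.02 m), for 0.2 s.
At the end, for the whole second after the job is handed in: layer flat on the tray, b narrow face down, a and c wide face down, within 0.06 rad of tray x, across it within 6 mm of closed places and of a's pitch (b: 4 mm), ends level within 20 mm; d flat on it, wide face down, crosswise within 0.12 rad, on b's centre within 30 mm along, 20 mm across; at rest (all of step 2 and angle between bar_d's own z axis and vertical below 0.05 rad and angle between the x axis of bar_d and the y axis of bar_b, either way round below 0.12 rad and z of bar_d in the frame of tray between 0.0605 and 0.0655 m and x of bar_d in the frame of bar_b between -0.03 and 0.03 m and y of bar_d in the frame of bar_b between -0.02 and 0.02 m and linear speed of each of bar_a, bar_b, bar_c, bar_d below 0.01 m/s); the robot touches nothing.
It fails at once if the offcut, cake, cup, jar, brush or scraper is shoved by more than 30 mm (distance of any of offcut, cake, cup, hake, scraper, jar from where it was at the start of the episode above 0.03 m).
It also fails if it takes over 56 s, if anything falls off the work surface, if the arm or the gripper's body presses on something with over 40 N, if the wrist force passes 120 N, or if a joint passes its speed limit or range.

### The arm

A 7-joint arm with a two-finger parallel gripper is mounted at the origin on the work surface. World frame = base frame: x ahead of the robot, y to its left, z up, the work surface at z = 0. Lengths are in m, angles in rad, forces in N, time in s.
With the tool pointing down it reaches from about 0.35 to 0.775 m from the base axis. Payload 3.1 kg.
Tool frame: the origin (TCP) lies at the very end of the fingers, on their centre line; the grasp point (between the pads) lies 19 mm behind it; z points along the fingers, y is the line along which they close (so a half turn about z gives the same grasp; the last joint's range is limited). The gripper opens to 85 mm and grips with 20 to 120 N. Pads are 22 mm wide; open, the fingers measure 114 mm over their backs; the gripper's body (76 mm by 85 mm) begins 54 mm behind the grasp point. The pads swing forward as they close: fully open they stand 13 mm farther back than shut.
Start: joints at [1.303, 0.311, 0.014, 1.512, -0.004, 1.319, -0.027], TCP at [0.123, -0.536, 0.231] pointing down, gripper open.
Joint ranges: [-2.7, 2.7], [-0.3, 1.91], [-1.27, 1.3], [0.12, 2.57], [-1.44, 4.58], [0.2, 2.03], [-3.05, 3.05]. Speed limits (rad/s): [2.79, 2.79, 3.14, 3.14, 3.14, 3.14, 3.14].

### API

Orientations are given as a unit quaternion [x, y, z, w].
In Python, from cell import bot gives the robot as it stands. Calls block until the motion is done:
- bot.move_to(position, orientation): joint-space move of the TCP to a pose.
- bot.servo_line(position, ori=None, vel=0.15): straight line of the TCP; ori=None keeps the orientation; vel is the mean speed in m/s.
- bot.move_j(angles): joint-space move.
- bot.command_gripper(opening): finger opening in m; the grip force is fixed at half the most; returns when the fingers have stopped.
- bot.hold(seconds).
- bot.solve_ik(position, orientation): joint angles nearest the present ones, or None.
- bot.snapshot(name): name is "scene" or "top" or "wrist"; returns a dict with "pixels" (400x640x3 uint8, red, green, blue), "mtx" (3x3 intrinsics, pixels), "position" and "attitude" of the camera in the world. Camera axes: x right, y up, looking along -z (the intrinsics and any distortion apply to the point x, -y, -z); pixel columns grow to the right and rows downward; lengths in m; the calibration is good to about 2 mm. A picture is of the moment at which its call begins. There is no depth.
A pose or a line that the arm cannot do raises bot.MotionError and nothing moves.
- bot.close_job(): hands the job in; it is judged then, once.
Trained networks look in the newest picture that a camera, given by its name, has taken for a name from the list of things; names that differ only in an ending like _2 or _b are one class to them, and where a whole thing is asked for, a point or a joint stands for the part that bears it (a point fixed in the world has none). Each returns a list of dicts, best first, with "conf" (0 to 1); they miss things now and then, are a little off and sometimes report something else, mostly with a low value. They report only what shows in the picture. A call takes as long as a camera call. They do not tell look-alikes from the thing itself.
- bot.recognise(camera, label): "position" ([row, column] in pixels, amid what is visible of it).
- bot.spot_point(camera, label): "position" ([row, column] in pixels: a listed point, or the origin of a listed thing).
Readings, each from a call of its own:
- bot.get_clock(): time.
- bot.get_qpos(): joint angles.
- bot.get_joint_velocities(): joint speeds.
- bot.get_joint_torque(): joint torques, N m.
- bot.get_eef_pos(): TCP position.
- bot.get_tcp_rot(): TCP orientation.
- bot.get_ft_force(): force on the tool from outside, world axes, zero at the start.
- bot.get_torque(): the same for the moment, N m.
- bot.get_grip_width(): finger opening in m.
- bot.get_finger_force(): force on a finger pad.
Only numpy, scipy, OpenCV 4.12 (cv2) and the standard library are available. Lean on these libraries where they do the work, as an engineer would, in place of code of your own. Each camera call takes 0.05 s, during which the arm holds its last target. There are 200 camera calls.

## Working session

There is one attempt and no reset: what is moved stays moved. The work goes in short steps, each a Python script; the robot and the scene stay as the last script left them, time stands still between calls to the robot, and variables do not carry over. Pictures are saved under pics/ and viewed, at most 10 in all, crops included, and the job is handed in when it is done.

```bash
ls; mkdir -p pics; cat > h.py <<'E'
import numpy as np, cv2
from cell import bot
from scipy.spatial.transform import Rotation as R
def cam(s):
    p=np.array(s["position"]); a=np.array(s["attitude"])
    M=R.from_quat(a).as_matrix() if a.size==4 else a.reshape(3,3)
    return p,M,np.array(s["mtx"])
def ray(s,rc,z):
    p,M,K=cam(s); r,c=rc
    d=np.linalg.inv(K)@[c,r,1]; d=M@(d*[1,-1,-1])
    return p+d*(z-p[2])/d[2]
def proj(s,P):
    p,M,K=cam(s); q=(np.atleast_2d(P)-p)@M*[1,-1,-1]; q=q@K.T
    return (q[:,:2]/q[:,2:])[:,::-1]
def save(s,n): cv2.imwrite(f"pics/{n}.png",np.array(s["pixels"])[:,:,::-1])
def down(yaw): # tool z down, tool y axis at angle yaw+90 (tool x at yaw)
    return (R.from_euler('z',yaw)*R.from_euler('x',np.pi)).as_quat()
E
python3 - <<'E'
from h import *
for c in("top","scene"):
    s=bot.snapshot(c); save(s,c+"0"); print(c,{k:np.round(v,3).tolist() for k,v in s.items() if k!="pixels"})
    for l in("tray","bar_a","bar_d","offcut","cake","cup","hake","scraper","jar"):
        for d in bot.spot_point(c,l)[:5]: print(l,np.round(d["position"]),round(d["conf"],2),np.round(ray(s,d["position"],.029),3))
print(bot.get_clock(),bot.get_eef_pos(),bot.get_tcp_rot())
E
```

```text
pics
top {'mtx': [[365.647, 0.0, 328.563], [0.0, 365.647, 204.34], [0.0, 0.0, 1.0]], 'position': [0.374, -0.004, 1.202], 'attitude': [-0.037, 0.023, 0.71, -0.703]}
bar_a [164. 326.] 0.95 [0.607 0.026 0.029]
bar_a [124. 228.] 0.89 [0.744 0.348 0.029]
bar_a [250. 288.] 0.84 [0.328 0.152 0.029]
bar_a [218. 406.] 0.83 [ 0.427 -0.227  0.029]
bar_a [168. 279.] 0.74 [0.595 0.181 0.029]
bar_d [164. 326.] 0.95 [0.607 0.026 0.029]
bar_d [124. 228.] 0.89 [0.744 0.348 0.029]
bar_d [250. 288.] 0.84 [0.328 0.152 0.029]
bar_d [218. 406.] 0.83 [ 0.427 -0.227  0.029]
bar_d [168. 279.] 0.74 [0.595 0.181 0.029]
cake [188. 452.] 0.77 [ 0.522 -0.378  0.029]
cup [128. 360.] 0.58 [ 0.724 -0.085  0.029]
hake [246. 451.] 0.76 [ 0.336 -0.368  0.029]
scraper [208. 211.] 0.62 [0.466 0.401 0.029]
scraper [194. 300.] 0.48 [0.508 0.112 0.029]
jar [140. 445.] 0.79 [ 0.679 -0.361  0.029]
scene {'mtx': [[397.765, 0.0, 313.539], [0.0, 397.765, 201.295], [0.0, 0.0, 1.0]], 'position': [0.914, -0.489, 1.169], 'attitude': [0.249, 0.093, 0.341, 0.902]}
bar_a [184. 340.] 0.88 [0.49  0.133 0.029]
bar_a [188. 436.] 0.88 [0.746 0.337 0.029]
bar_a [192. 374.] 0.72 [0.597 0.184 0.029]
bar_a [110. 324.] 0.66 [0.228 0.356 0.029]
bar_a [230. 343.] 0.62 [0.608 0.005 0.029]
bar_d [184. 340.] 0.88 [0.49  0.133 0.029]
bar_d [188. 436.] 0.88 [0.746 0.337 0.029]
bar_d [192. 374.] 0.72 [0.597 0.184 0.029]
bar_d [110. 324.] 0.66 [0.228 0.356 0.029]
bar_d [230. 343.] 0.62 [0.608 0.005 0.029]
offcut [289. 292.] 0.73 [ 0.618 -0.245  0.029]
cake [311. 233.] 0.71 [ 0.537 -0.404  0.029]
cup [277. 353.] 0.63 [ 0.731 -0.097  0.029]
hake [265. 201.] 0.75 [ 0.361 -0.374  0.029]
scraper [142. 383.] 0.67 [0.491 0.38  0.029]
jar [345. 283.] 0.64 [ 0.707 -0.378  0.029]
jar [287. 295.] 0.59 [ 0.621 -0.237  0.029]
1.0 [ 0.12318898 -0.53604153  0.23130163] [ 9.93629801e-01  1.12693466e-01 -5.02982197e-06  2.00920435e-05]
```

```bash
python3 -c "
import cv2
a=cv2.imread('pics/top0.png');cv2.imwrite('pics/top0z.png',cv2.resize(a[90:290,190:480],None,fx=2.75,fy=2.75,interpolation=cv2.INTER_CUBIC))"
```

```text
(no output)
```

View pics/top0z.png

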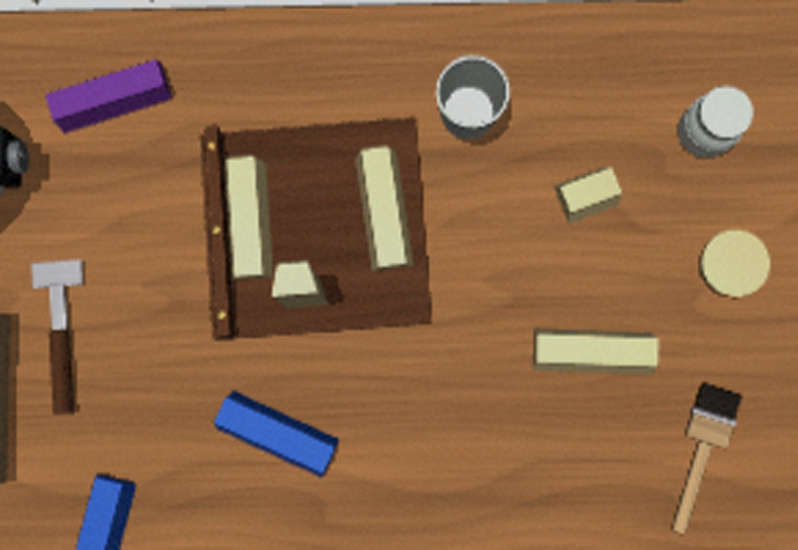

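View pics/scene0.png

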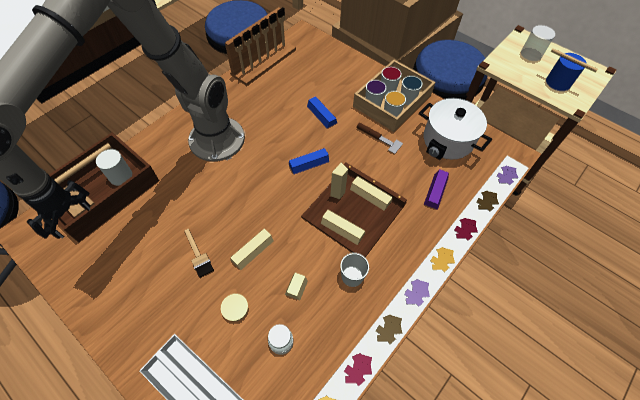

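Top view: batten on the left of the tray (world +y), tray +x pointing up the image. In the crop, bar_a is at (247,215), bar_b stands at (295,280), bar_c at (385,207), bar_d on the bench at (597,350) and the offcut at (590,193). The blue and purple bars and the round cake are decoys. The scene view agrees.

```bash
cat >> h.py <<'E'
def bars(s,zt=.046,amin=100,amax=1e9,v=190):
    """bright cream faces -> list of (px centre rc, world centre, long axis angle, length,width)"""
    im=np.array(s["pixels"]).astype(int); m=((im[:,:,0]>v)&(im[:,:,1]>v-10)&(im[:,:,0]-im[:,:,2]>25)&(im[:,:,0]-im[:,:,1]<30)).astype(np.uint8)
    n,L,st,ce=cv2.connectedComponentsWithStats(m); out=[]
    for i in range(1,n):
        if not amin<st[i,4]<amax: continue
        cs,_=cv2.findContours((L==i).astype(np.uint8),cv2.RETR_EXTERNAL,cv2.CHAIN_APPROX_NONE)
        P=np.array([ray(s,(r,c),zt)[:2] for c,r in cs[0][:,0]])
        rc=cv2.minAreaRect((P*1000).astype(np.float32)); b=cv2.boxPoints(rc)/1000
        e=[b[1]-b[0],b[2]-b[1]]; e.sort(key=np.linalg.norm); a=np.arctan2(e[1][1],e[1][0])
        out.append((ce[i][::-1].round(),np.round(np.mean(b,0),4),round((a+np.pi/2)%np.pi-np.pi/2,3),round(np.linalg.norm(e[1]),4),round(np.linalg.norm(e[0]),4),st[i,4]))
    return out
E
python3 - <<'E'
from h import *
s=bot.snapshot("top")
for z in (.034,.046,.152):
    print(z); [print(*b) for b in bars(s,z)]
f=lambda x,y:(90+y/2.75,190+x/2.75)
print("floor -y corners",ray(s,f(415,118),.012),ray(s,f(431,322),.012))
print("floor +y near/far batten top outer",ray(s,f(205,128),.044),ray(s,f(216,338),.044), "inner",ray(s,f(219,128),.044),ray(s,f(233,335),.044))
E
```

```text
0.034
[139.   9.] [0.7131 1.0736] 0.068 0.4393 0.0709 1848
[103.  24.] [0.8105 1.0404] 0.004 0.1753 0.0301 275
[165. 329.] [0.6027 0.0169] 0.137 0.1387 0.0314 412
[168. 278.] [0.5933 0.1813] 0.069 0.1386 0.0315 412
[159. 404.] [ 0.6192 -0.2266] -1.213 0.0626 0.0308 187
[185. 457.] [ 0.5305 -0.3924] 1.219 0.0738 0.0729 442
[191. 296.] [0.5182 0.1225] 1.559 0.0484 0.0325 143
[217. 407.] [ 0.4308 -0.2295] 1.522 0.1337 0.031 424
0.046
[139.   9.] [0.7096 1.0625] 0.068 0.4348 0.0702 1848
[103.  24.] [0.806  1.0297] 0.004 0.1735 0.0297 275
[165. 329.] [0.6003 0.0167] 0.137 0.1372 0.0311 412
[168. 278.] [0.5911 0.1794] 0.069 0.1372 0.0312 412
[159. 404.] [ 0.6167 -0.2243] -1.213 0.062 0.0305 187
[185. 457.] [ 0.5289 -0.3884] 1.219 0.0731 0.0721 442
[191. 296.] [0.5167 0.1212] 1.559 0.0479 0.0321 143
[217. 407.] [ 0.4302 -0.2271] 1.522 0.1323 0.0307 424
0.152
[139.   9.] [0.6788 0.9648] 0.068 0.3949 0.0637 1848
[103.  24.] [0.7664 0.9349] 0.004 0.1576 0.027 275
[165. 329.] [0.5796 0.0148] 0.137 0.1246 0.0282 412
[168. 278.] [0.5712 0.1626] 0.069 0.1246 0.0283 412
[159. 404.] [ 0.5944 -0.2041] -1.213 0.0563 0.0277 187
[185. 457.] [ 0.5147 -0.3531] 1.219 0.0664 0.0655 442
[191. 296.] [0.5036 0.1098] 1.559 0.0435 0.0292 143
[217. 407.] [ 0.425  -0.2066] 1.522 0.1202 0.0279 424
floor -y corners [ 0.71324497 -0.02312905  0.012     ] [ 0.46603347 -0.03902531  0.012     ]
floor +y near/far batten top outer [0.69592208 0.22498605 0.044     ] [0.44775574 0.21086122 0.044     ] inner [0.69566869 0.20842104 0.044     ] [0.45102035 0.19112724 0.044     ]
```

```bash
cat >> h.py <<'E'
TC=np.array([.579,.118]); TY=.067
def T(x,y,z): # tray -> world
    c,s_=np.cos(TY),np.sin(TY); return [TC[0]+c*x-s_*y, TC[1]+s_*x+c*y, z]
def Ti(p):
    c,s_=np.cos(TY),np.sin(TY); d=np.array(p[:2])-TC; return np.round([c*d[0]+s_*d[1],-s_*d[0]+c*d[1]],4)
E
python3 - <<'E'
from h import *
q=down(TY)
bot.move_to(T(-.155,-.002,.26),q); print(bot.get_clock(), bot.get_qpos())
bot.command_gripper(0)
bot.servo_line(T(-.155,-.002,.125),vel=.2)
bot.servo_line(T(-.066,-.002,.125),vel=.08)
print(bot.get_clock(),bot.get_ft_force())
bot.hold(.3)
bot.servo_line(T(-.10,-.002,.26),vel=.3)
s=bot.snapshot("top"); save(s,"top1"); [print(*b,Ti(b[1])) for b in bars(s)]
w=bot.snapshot("wrist"); save(w,"w1"); print({k:np.round(v,3).tolist() for k,v in w.items() if k!="pixels"}); print(bot.get_clock())
E
```

```text
3.5667 [-2.94937004e-01  6.44819453e-02  1.50887952e-02  1.74073675e+00
 -5.88750144e-04  1.33639911e+00 -1.78559102e+00]
6.425 [0.33114611 0.20819434 0.33734932]
[139.   9.] [0.7104 1.0609] 0.068 0.436 0.0735 1843 [0.1942 0.932 ]
[103.  24.] [0.8078 1.0295] 0.002 0.1702 0.029 278 [0.2893 0.8941]
[163. 329.] [0.6037 0.0172] 0.136 0.1304 0.0312 385 [ 0.0179 -0.1022]
[162. 299.] [0.6007 0.118 ] 0.086 0.121 0.0453 380 [ 0.0217 -0.0015]
[159. 404.] [ 0.6166 -0.2244] -1.213 0.0619 0.0303 184 [ 0.0146 -0.3441]
[185. 457.] [ 0.5289 -0.3884] 1.219 0.0731 0.0721 442 [-0.0839 -0.5019]
[217. 407.] [ 0.4302 -0.2271] 1.522 0.1323 0.0307 424 [-0.1716 -0.3344]
{'mtx': [[278.288, 0.0, 319.469], [0.0, 278.288, 205.634], [0.0, 0.0, 1.0]], 'position': [0.563, 0.114, 0.401], 'attitude': [-0.122, 0.114, -0.674, 0.72]}
7.4417
```

```bash
python3 - <<'E'
from h import *
q=down(TY+np.pi/2); P=T(.017,-.165,.24)
print(bot.solve_ik(P,q))
bot.move_to(P,q); print(bot.get_clock(),bot.get_qpos())
w=bot.snapshot("wrist"); save(w,"w2"); [print(*b,Ti(b[1])) for b in bars(w,amin=400)]
s=bot.snapshot("top"); save(s,"top2"); [print(*b,Ti(b[1])) for b in bars(s)]
E
```

```text
[ 0.08348708  0.43139069 -0.05520444  1.31950058  0.02344991  1.39132846
  0.09614459]
9.0667 [ 0.08299969  0.43166112 -0.05576015  1.32003449  0.0231542   1.39138519
  0.09570355]
[ 29. 315.] [0.5904 0.1169] 0.08 0.1375 0.0466 6709 [ 0.0113 -0.0019]
[129. 316.] [0.5981 0.0161] 0.137 0.1379 0.0307 3236 [ 0.0122 -0.103 ]
[290. 191.] [ 0.4345 -0.2229] 1.517 0.1242 0.0291 1394 [-0.167  -0.3305]
[143.   8.] [0.7092 1.0625] 0.068 0.4339 0.0701 1536 [0.1931 0.9337]
[103.  24.] [0.806  1.0265] 0.005 0.1736 0.0233 238 [0.2873 0.8913]
[163. 328.] [0.6003 0.0169] 0.132 0.1372 0.0309 352 [ 0.0145 -0.1023]
[168. 278.] [0.5912 0.1793] 0.069 0.1369 0.0309 409 [0.0163 0.0603]
[168. 298.] [0.5926 0.1181] 0.082 0.1371 0.0465 613 [ 0.0136 -0.0008]
[159. 405.] [ 0.6168 -0.2248] -1.2 0.0611 0.0299 179 [ 0.0148 -0.3446]
[185. 457.] [ 0.5294 -0.3886] 1.228 0.0731 0.0711 439 [-0.0834 -0.5021]
[217. 408.] [ 0.43   -0.2303] 1.519 0.1261 0.0305 403 [-0.172  -0.3375]
```

View pics/w2.png

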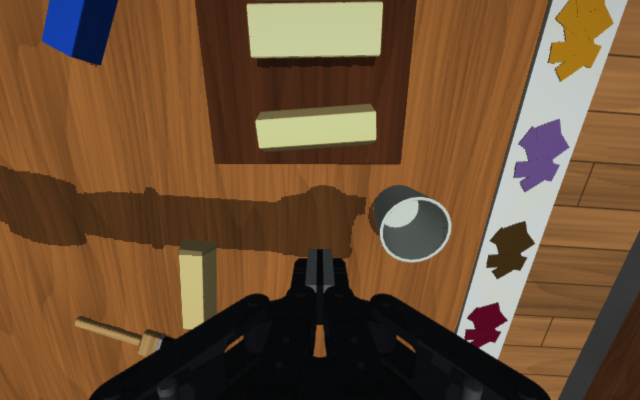

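The wrist view shows bar_b lying wide face up at (29,315), parallel to the lane, with bar_c at (129,316) slightly skewed. Their ends are level. Next I close the layer with both fingers against bar_c's flank.

```bash
python3 - <<'E'
from h import *
n=np.array([-np.sin(TY),np.cos(TY),0])
bot.command_gripper(.072); X=.013
bot.servo_line(T(X,-.175,.021),vel=.25)
f0=np.array(bot.get_ft_force()); print(f0)
bot.servo_line(T(X,-.075,.021),vel=.06); print((bot.get_ft_force()-f0)@n,bot.get_clock())
y=-.075
while y<-.050:
    y+=.002; bot.servo_line(T(X,y,.021),vel=.03)
    f=(bot.get_ft_force()-f0); print(round(y,3),np.round(f,1),Ti(bot.get_eef_pos()))
    if -f@n>9: break
print(bot.get_clock())
w=bot.snapshot("wrist"); save(w,"w3"); [print(*b,Ti(b[1])) for b in bars(w,amin=400)]
s=bot.snapshot("top"); save(s,"top3"); [print(*b,Ti(b[1])) for b in bars(s)]
E
```

```text
[ 0.96091897 -0.25781578 -0.32800888]
-1.001463376195335 12.6917
-0.073 [-1.5 -0.8  0. ] [ 0.013  -0.0735]
-0.071 [-1.3 -1.9 -0.4] [ 0.0131 -0.0709]
-0.069 [-0.2 -0.4 -0.8] [ 0.0131 -0.0686]
-0.067 [-0.6 -1.5  0. ] [ 0.013  -0.0665]
-0.065 [-0.5 -0.9 -0.1] [ 0.013  -0.0645]
-0.063 [-0.3 -0.9  0.3] [ 0.013  -0.0626]
-0.061 [-0.8 -1.3 -0.1] [ 0.013  -0.0606]
-0.059 [-0.7 -1.7  0.3] [ 0.013  -0.0587]
-0.057 [-0.5 -1.4 -0.8] [ 0.013  -0.0566]
-0.055 [-1.1 -3.  -0.3] [ 0.013 -0.055]
-0.053 [-0.2 -4.1  0.7] [ 0.0129 -0.0547]
-0.051 [-1.5 -8.2  1.2] [ 0.0129 -0.0546]
-0.049 [-0.9 -8.8  0.8] [ 0.0128 -0.0546]
15.9417
[140.   9.] [0.7104 1.0609] 0.068 0.436 0.0735 1974 [0.1942 0.932 ]
[102.  23.] [0.806 1.03 ] 0.004 0.1735 0.0303 309 [0.2875 0.8948]
[169. 281.] [0.5905 0.1717] 0.082 0.1387 0.049 575 [0.0151 0.0528]
[159. 404.] [ 0.6166 -0.2244] -1.22 0.0619 0.0305 186 [ 0.0146 -0.3441]
[185. 457.] [ 0.5289 -0.3884] 1.219 0.0731 0.0721 443 [-0.0839 -0.5019]
[217. 407.] [ 0.4302 -0.2271] 1.522 0.1323 0.0307 424 [-0.1716 -0.3344]
```

View pics/w3.png

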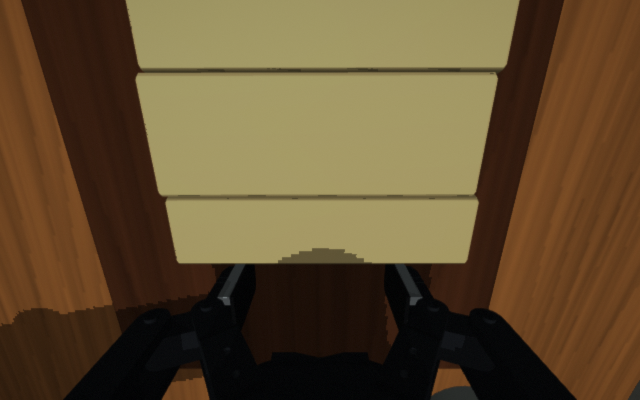

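The layer is flank to flank, with seams at rows 70 and 195 and ends level within a few mm. It stalled against the batten at about 9 N. I back off, check from above, then look at bar_d.

```bash
python3 - <<'E'
from h import *
bot.servo_line(T(.013,-.075,.021),vel=.1)
P=T(.013,-.075,.27); bot.servo_line(P,vel=.3)
w=bot.snapshot("wrist"); save(w,"w4"); [print(*b,Ti(b[1])) for b in bars(w,amin=400)]
# above bar_d: tool y across bar (bar along ~y) -> tool x along the bar
q=down(1.52); P=[.4305,-.26,.22]
bot.move_to(P,q); bot.command_gripper(.085); print(bot.get_clock(),bot.get_qpos())
w=bot.snapshot("wrist"); save(w,"w5"); [print(*b) for b in bars(w,zt=.034,amin=400)]
s=bot.snapshot("top"); save(s,"top4"); [print(*b,Ti(b[1])) for b in bars(s)]
a=cv2.imread("pics/w4.png");b=cv2.imread("pics/w5.png");cv2.imwrite("pics/v4.png",cv2.resize(np.vstack([a,b]),(480,600)))
E
```

```text
[ 63. 322.] [0.5888 0.1789] 0.067 0.137 0.0286 3257 [0.0139 0.0601]
[101. 320.] [0.5892 0.1373] 0.068 0.1372 0.0459 4503 [0.0115 0.0186]
[137. 321.] [0.5941 0.0948] 0.068 0.1374 0.0298 2632 [ 0.0135 -0.0242]
[330. 321.] [ 0.6154 -0.2139] -1.203 0.0568 0.0265 436 [ 0.0141 -0.3336]
19.0917 [ 0.41928072  0.22089072  0.10651647  1.65880745 -0.02464362  1.2630351
  0.48184724]
[134.  11.] [0.71   1.0503] 0.068 0.4382 0.0946 2547 [0.1931 0.9214]
[168. 291.] [0.5924 0.1376] 0.067 0.1397 0.1162 1453 [0.0147 0.0187]
[159. 404.] [ 0.6166 -0.2243] -1.213 0.062 0.0307 188 [ 0.0146 -0.344 ]
[180. 455.] [ 0.5443 -0.3769] -0.974 0.0729 0.0368 158 [-0.0678 -0.4915]
[217. 402.] [ 0.4307 -0.2146] 1.519 0.1073 0.0309 335 [-0.1702 -0.3219]
```

View pics/v4.png

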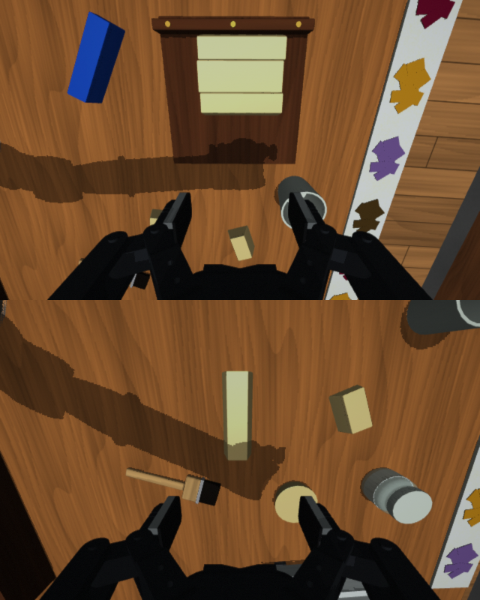

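Upper half: the layer is closed against the batten at y = 60, 19 and -24 mm. Lower half: bar_d is at about rows 96–213, columns 301–332 of the wrist image, partly in shadow. I refine its pose, then grasp.

```bash
python3 - <<'E'
from h import *
w=bot.snapshot("wrist")
for rc in ((96,316),(213,317),(155,301),(155,332)): print(np.round(ray(w,rc,.034),4))
for v in (150,130,110): [print(v,*b) for b in bars(w,zt=.034,amin=1000,v=v)]
for c in("wrist","top"):
    if c=="top": w=bot.snapshot("top")
    for d in bot.spot_point(c,"bar_d")[:6]: print(c,np.round(d["position"]),round(d["conf"],2),np.round(ray(w,d["position"],.017),3))
E
```

```text
[ 0.4319 -0.1621  0.034 ]
[ 0.4257 -0.2989  0.034 ]
[ 0.4109 -0.2255  0.034 ]
[ 0.4471 -0.2273  0.034 ]
150 [141. 316.] [ 0.4292 -0.2164] 1.521 0.1128 0.032 2688
150 [146. 477.] [ 0.616 -0.227] -1.217 0.0639 0.0318 1533
150 [269. 389.] [ 0.5226 -0.387 ] 0.878 0.0759 0.0642 1469
130 [142. 316.] [ 0.4292 -0.2164] 1.521 0.1128 0.0325 2748
130 [147. 477.] [ 0.616  -0.2273] -1.217 0.0647 0.0323 1573
130 [269. 389.] [ 0.5228 -0.3871] 0.878 0.0767 0.0661 1522
110 [148. 316.] [ 0.4285 -0.2281] 1.521 0.1363 0.0332 3163
110 [146. 477.] [ 0.6157 -0.2271] -1.215 0.0652 0.0331 1617
110 [269. 389.] [ 0.5228 -0.387 ] 0.878 0.0769 0.0662 1533
wrist [159. 315.] 0.72 [ 0.426 -0.234  0.017]
top [170. 294.] 0.97 [0.589 0.134 0.017]
top [287. 224.] 0.96 [0.213 0.358 0.017]
top [219. 404.] 0.94 [ 0.424 -0.221  0.017]
top [124. 228.] 0.87 [0.746 0.354 0.017]
top [168. 302.] 0.71 [0.597 0.106 0.017]
top [171. 281.] 0.67 [0.587 0.176 0.017]
```

```bash
python3 - <<'E'
from h import *
q=down(1.521); c=[.429,-.229]
bot.servo_line(c+[.10],ori=q,vel=.25)
bot.servo_line(c+[.005],vel=.1); print("f",bot.get_ft_force(),bot.get_eef_pos())
bot.command_gripper(.02); print("w",bot.get_grip_width(),bot.get_finger_force(),bot.get_ft_force(),bot.get_eef_pos())
bot.servo_line(c+[.05],vel=.05); print("w",bot.get_grip_width(),bot.get_finger_force(),bot.get_ft_force())
bot.servo_line(c+[.20],vel=.2); print("w",bot.get_grip_width(),bot.get_clock())
s=bot.snapshot("scene"); save(s,"s5"); w=bot.snapshot("wrist"); save(w,"w6")
a=cv2.imread("pics/s5.png")[130:330,130:410];b=cv2.imread("pics/w6.png")
cv2.imwrite("pics/v5.png",np.vstack([cv2.resize(a,(420,300)),cv2.resize(b,(420,262))]))
E
```

```text
f [ 0.23121674 -0.04056322  0.18035842] [ 0.42968778 -0.22935784  0.00564493]
w 0.04262881259485632 59.11858789622784 [-1.36524077  1.52859978  6.93463481] [ 0.42922264 -0.22917768  0.00603951]
w 0.04280620256344159 59.2150293616578 [-0.31802383  0.07866839 -1.99937005]
w 0.04300841489133882 23.5583
```

View pics/v5.png

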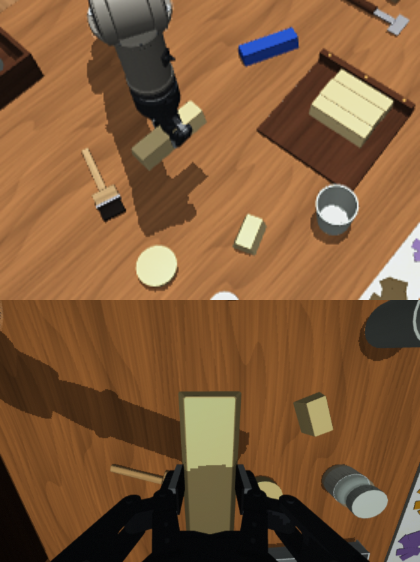

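bar_d is held at its middle and level. I place it crosswise.

```bash
python3 - <<'E'
from h import *
q=down(TY+np.pi/2); X,Y=.0125,.0186
bot.move_to(T(X,Y,.18),q); f0=np.array(bot.get_ft_force()); print(f0,bot.get_clock())
bot.servo_line(T(X,Y,.062),vel=.12)
z=.058
while z>.0475:
    bot.servo_line(T(X,Y,z),vel=.03); f=bot.get_ft_force()-f0; print(round(z,4),np.round(f,1))
    if f[2]>2.5: break
    z-=.0015
print("w",bot.get_grip_width(),bot.get_eef_pos())
bot.command_gripper(.085); bot.hold(.2)
bot.servo_line(T(X,Y,.16),vel=.12)
bot.servo_line(T(X,Y-.1,.30),vel=.25)
w=bot.snapshot("wrist"); save(w,"w7"); [print(*b,Ti(b[1])) for b in bars(w,zt=.080,amin=400)]; print([(b[3],b[4],Ti(b[1])) for b in bars(w,amin=400)])
s=bot.snapshot("top"); save(s,"top7"); [print(*b,Ti(b[1])) for b in bars(s,.08)]; print(bot.get_clock())
a=cv2.imread("pics/w7.png");b=cv2.imread("pics/top7.png")[100:250,190:430]
cv2.imwrite("pics/v6.png",np.vstack([cv2.resize(a,(480,300)),cv2.resize(b,(480,300))]))
E
```

```text
[-1.09483841 -0.90926985 -2.20542492] 25.1417
0.058 [1.  1.1 1. ]
0.0565 [0.2 1.5 0. ]
0.055 [ 0.7  0.6 -0.1]
0.0535 [ 2.   0.3 -0.4]
0.052 [0.6 0.7 1.6]
0.0505 [-0.8  0.3  8.8]
w 0.043065925430986966 [0.5906116  0.13750897 0.05215807]
[112. 321.] [0.5916 0.1217] -1.501 0.1039 0.0287 1907 [0.0128 0.0028]
[ 98. 285.] [0.5469 0.1329] -1.503 0.0394 0.0385 1095 [-0.031  0.017]
[ 98. 356.] [0.6337 0.1385] -1.476 0.0409 0.0359 1042 [0.0559 0.0168]
[131. 287.] [0.5503 0.0941] 0.068 0.0363 0.0243 615 [-0.0302 -0.0219]
[131. 356.] [0.6369 0.0994] 0.068 0.0381 0.0255 645 [ 0.0565 -0.0224]
[(np.float32(0.1138), np.float32(0.0314), array([0.0129, 0.0028])), (np.float32(0.0432), np.float32(0.0422), array([-0.0352,  0.0183])), (np.float32(0.0448), np.float32(0.0393), array([0.06 , 0.018])), (np.float32(0.0397), np.float32(0.0266), array([-0.0342, -0.0243])), (np.float32(0.0417), np.float32(0.0279), array([ 0.0607, -0.0248]))]
[141.   9.] [0.6998 1.0312] 0.068 0.422 0.0681 1692 [0.1817 0.9031]
[103.  24.] [0.7933 0.9977] 0.003 0.1684 0.0255 261 [0.2727 0.8634]
[154. 277.] [0.631  0.1769] 0.003 0.0413 0.0282 126 [0.0558 0.0553]
[159. 404.] [ 0.6095 -0.2179] -1.2 0.0601 0.029 183 [ 0.0079 -0.3372]
[166. 279.] [0.5902 0.1736] -1.507 0.0655 0.0308 205 [0.0149 0.0547]
[185. 457.] [ 0.5244 -0.3771] 1.219 0.0709 0.07 441 [-0.0876 -0.4903]
[183. 279.] [0.5382 0.1721] 0.001 0.038 0.0312 126 [-0.0371  0.0567]
30.5083
```

View pics/v6.png

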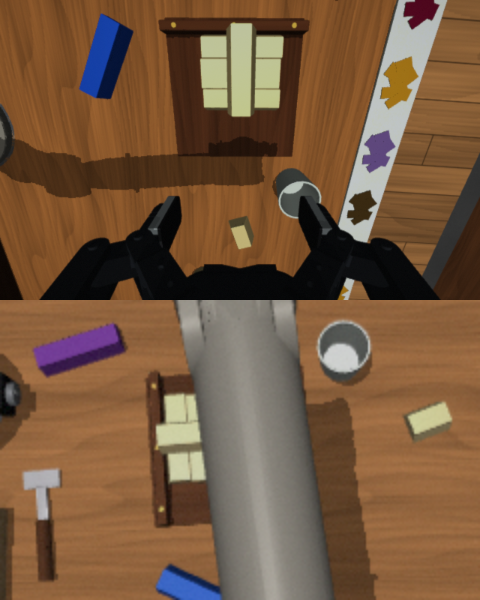

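```bash
python3 - <<'E'
from h import *
bot.move_to([.40,-.25,.30],down(1.52))
s=bot.snapshot("top"); save(s,"top8"); [print(*b,Ti(b[1])) for b in bars(s,.08,amin=60)]; print([(b[3],b[4],b[2],Ti(b[1])) for b in bars(s)]); print(bot.get_clock())
a=cv2.imread("pics/top8.png")[120:220,250:370]; cv2.imwrite("pics/v7.png",cv2.resize(a,None,fx=5,fy=5,interpolation=cv2.INTER_CUBIC))
E
```

```text
[134.  12.] [0.7    1.0193] 0.068 0.4256 0.0918 2563 [0.1811 0.8912]
[153. 290.] [0.6327 0.1367] -1.504 0.1128 0.0419 442 [0.0548 0.0151]
[159. 404.] [ 0.6094 -0.2178] -1.213 0.0602 0.0298 188 [ 0.0078 -0.3371]
[166. 290.] [0.5925 0.1377] -1.503 0.1374 0.0312 436 [0.0148 0.0188]
[182. 292.] [0.5396 0.1305] -1.503 0.1126 0.0427 460 [-0.0385  0.0151]
[184. 458.] [ 0.5264 -0.379 ] 0.808 0.0713 0.0654 375 [-0.0858 -0.4924]
[(np.float32(0.4385), np.float32(0.0946), np.float32(0.068), array([0.1929, 0.9215])), (np.float32(0.1162), np.float32(0.0432), np.float32(-1.504), array([0.0629, 0.0187])), (np.float32(0.062), np.float32(0.0307), np.float32(-1.213), array([ 0.0146, -0.344 ])), (np.float32(0.1416), np.float32(0.0321), np.float32(-1.503), array([0.0217, 0.0226])), (np.float32(0.116), np.float32(0.044), np.float32(-1.503), array([-0.0332,  0.0188])), (np.float32(0.0734), np.float32(0.0673), np.float32(0.808), array([-0.0819, -0.504 ]))]
31.8667
```

View pics/v7.png

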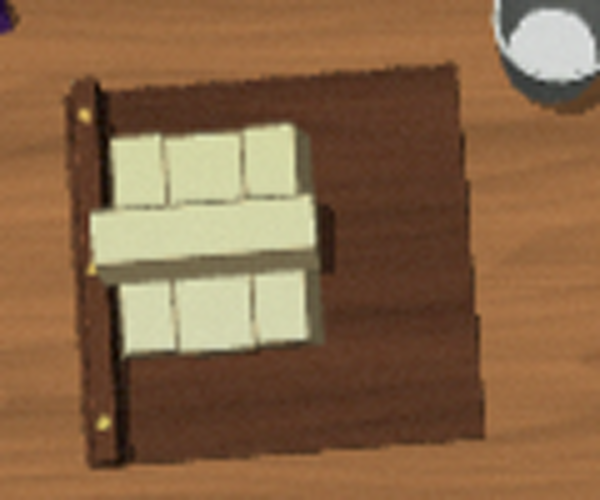

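bar_d (crop centre about (203,230)) lies crosswise at tray (0.015, 0.019), square to the tray, its top face at the expected length. The layer is still closed, and the arm is clear.

```bash
python3 -c "
from cell import bot
print(bot.close_job())"
```

```text
the job is handed in; nothing more can be done
None
```

The job is handed in at about 32 s of the 56 s: bar_b is tipped over, the three-bar layer is closed against the batten, and bar_d lies crosswise over its middle; no verdict came back, but the last pictures agreed with the targets.

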